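# Slide the mineral lick out of the row of chew rounds and put it in the bowl

## Robot

A 6-joint arm with a two-finger parallel gripper is mounted at the origin on the work surface. World frame = base frame: x ahead of the robot, y to its left, z up, the work surface at z = 0. Lengths are in m, angles in degrees, forces in N, time in s.
With the tool pointing down it reaches from about 0.4 to 0.825 m from the base axis. Payload 7 kg.
Tool frame: the origin (TCP) lies at the very end of the fingers, on their centre line; the grasp point (between the pads) lies 19 mm behind it; z points along the fingers, y is the line along which they close (so a half turn about z gives the same grasp; the last joint's range is limited). The gripper opens to 88 mm and grips with 3 to 60 N. Pads are 19 mm wide; open, the fingers measure 130 mm over their backs; the gripper's body (78 mm by 193 mm) begins 47 mm behind the grasp point.
Start: joints at [84.689, 20.546, 0.682, 0, -70.136, -16.507], TCP at [0.251, 0.627, 0.227] pointing down, gripper open.
Joint ranges: [-176.03, 176.03], [-82.01, 121.73], [-58.28, 71.71], [-173.87, 95.51], [-174.79, -0.11], [-173.66, 173.66]. Speed limits (degrees/s): [136.94, 136.94, 172.46, 180, 180, 180].

## Interface

Orientations are given as [roll, pitch, yaw] about the fixed x, y, z axes, in that order (R = Rz(yaw) Ry(pitch) Rx(roll)).
In Python, from plant import get_state, imaging, r, finder gives the robot as it stands.
- The arm moves only by the shell command python3 -m handwheel 'ROWS' [FORCE]. ROWS is JSON, a list of rows, each a list of 5 numbers: the closure, from 0 (fully open) to 1 (shut), then the shift along the world's x, y, z in cm, then the turn about the world's z in degrees. A call has 1 to 8 rows; each row is the pose to reach, as a shift and turn from the pose commanded when the call began; what a row does not reach only later rows make up. A row lasts 1/8 s, in which the tool goes at most 62.5 mm and 10.7 degrees, less where a joint would pass 70% of its speed; a pose out of reach is approached as far as the arm can. A call with a gripper value outside its range is refused whole. The fingers move at their own pace and stop on an object; FORCE is the grip in N (left out, the last holds). Time passes only in rows, so rows that repeat a pose let the fingers close. It gives the time, the measured TCP pose, the force, the opening and the grip force at its end, in the units of the state.
- get_state(): the state, without advancing time (a new reading comes with each control period).
- imaging.capture(name): name is "side" or "top" or "wrist"; returns (picture, depth): 420x560x3 uint8, red, green, blue; 420x560 float32, m along the optical axis (not along the pixel's ray), 0 where there is no reading.
- imaging.get_calibration(name): a dict with "fx", "fy", "cx", "cy" (pixels), "dist" ([k1, k2, p1, p2, k3] as OpenCV has them; the pictures are not rectified), "rvec" (rotation vector, rad) and "tvec" (3), from world to camera coordinates, as OpenCV has them; the wrist camera has in their place "hand_eye" (4x4, takes a point from camera to tool coordinates, whose origin is the TCP and whose axes are the flange's). Camera axes: x right, y down, z forward; pixel columns grow to the right and rows downward; lengths in m; the calibration is good to about 2 mm. A picture is of the moment at which its call begins: read the wrist's pose just before it. get_calibration takes no time and is no camera call.
- r.close_job(): hands the job in; it is judged then, once.
Trained networks look in the newest picture that a camera, given by its name, has taken for a name from the list of things; names that differ only in an ending like _2 or _b are one class to them, and where a whole thing is asked for, a point or a joint stands for the part that bears it (a point fixed in the world has none). Each returns a list of dicts, best first, with "p" (0 to 1); they miss things now and then, are a little off and sometimes report something else, mostly with a low value. They report only what shows in the picture. A call takes as long as a camera call.
- finder.cut_out(camera, query): "region" (420x560 bool, what is visible of it) and "pixel" ([column, row] in pixels, amid what is visible of it).
The state is a dict: "time_s": time; "joints": joint angles; "qd": joint speeds; "joint_torque": joint torques, N m; "tcp_pos": TCP position; "eef_rot": TCP orientation; "contact_force": force on the tool from outside, world axes, zero at the start; "moment": the same for the moment, N m; "gripper_width": finger opening in m; "gripper_force": force on a finger pad.
Only numpy, scipy, OpenCV 4.12 (cv2) and the standard library are available. Lean on these libraries where they do the work, as an engineer would, in place of code of your own. Each camera call takes 0.05 s, during which the arm holds its last target. There are 200 camera calls.

## Task

The pink mineral lick is packed into the row of wooden chew rounds at the back of the top clear tray, with no room to get fingers round it. Slide it across the tray floor, out of the row, until there is a good finger's width (about 20 mm) of open tray between it and every round, without shifting the rounds; then pick it up and lay it flat in the speckled bowl. The lick is crumbly, so only ever press or squeeze it lightly and do not drop it, and leave the bowl and everything else where it is.

Things in the scene. Friction and masses are not known exactly. Their poses are not given: they have to be found in the camera images.
- tray: Upper of two stacked clear plastic trays, fixed, 240 mm along its x, 330 mm along y. Origin: centre of its underside, 70 to 86 mm above the bench (it stands on posts set to differing heights). Floor 4 mm thick, gives about 1 mm under 15 N; walls 5 mm thick; back (+x) and side walls rise to z = 30 mm, front wall (-x) to z = 16 mm; posts of radius 9.5 mm, up to z = 14 mm, outside the side walls at the corners.
- row (a point): Middle of the row, on the tray's floor, axes as the tray's. The four discs stand side by side along y, touching, at y = -84, -28, +28 and +84 mm from here, their edges also touching the tray's back wall (28 mm towards +x); any place may hold the lick. In front of the row (-x) the tray is empty.
- open_floor (a point): Middle of the tray's floor, on its surface, 87 mm in front of the row, axes as the tray's; empty smooth plastic. Lick and rounds slide on it with friction about 0.25; the lick's gritty top grips a fingertip clearly better, so a fingertip pressed on it with about 4 to 8 N and moved slowly (about 20 mm/s) drags it along; quicker or lighter, it slips.
- lick: Pink pressed-mineral lick, loose: plain flat disc 56 mm in diameter, about 100 g; origin at the centre of its underside, z up. Licked down: 12 to 20 mm thick, different each time and not measured, so its top is 6 mm below to 2 mm above the rounds' tops. Crumbly: spoilt if the fingers bear on it with more than 12 N in all (pressing, or the grip of both fingers added), even briefly, or if it falls over 25 mm.
- round1: Wooden chew round with bark edge, loose: disc 56 mm in diameter, 18 mm thick, about 35 g; origin at the centre of its underside. Stands in the row and must stay put (within 5 mm).
- round2: Wooden chew round with bark edge, loose: disc 56 mm in diameter, 18 mm thick, about 35 g; origin at the centre of its underside. Stands in the row and must stay put (within 5 mm).
- round3: Wooden chew round with bark edge, loose: disc 56 mm in diameter, 18 mm thick, about 35 g; origin at the centre of its underside. Stands in the row and must stay put (within 5 mm).
- bowl: Speckled stoneware crock bowl, loose, 550 g, straight-sided: outer diameter 150 mm, height 55 mm, wall 7 mm (opening 136 mm across), inner floor flat, 8 mm above the bench; origin at the centre of its underside. Stands on the bench to the left or right of the trays, its place swapped with the twigs.
- twigs: Tied bundle of hazel chew twigs, loose, 130 mm long (its x) by 42 mm wide and 25 mm high, on the bench; origin at the centre of its underside. To be left alone.
- brush: Purple silicone grooming brush, loose, 125 by 55 mm, 23 mm high, on the bench; origin at the centre of its underside. To be left alone.
- rake: Chrome hand rake with black handle, loose, 240 mm long (its x), on the bench left of the trays; origin at the neck, on the bench. To be left alone.

How it is judged (in metres and radians):
On the way:
1. the lick lies flat on the tray floor, still, with at least 18 mm of open tray between it and every round (z of lick in the frame of tray between 0.001 and 0.007 m and linear speed of lick below 0.02 m/s and horizontal distance between lick and round1 above 0.074 m and horizontal distance between lick and round2 above 0.074 m and horizontal distance between lick and round3 above 0.074 m), for 0.2 s.
At the end, for the whole second after the job is handed in: The lick lies flat (within about 7 degrees) and still on the bowl's inner floor, released; the bowl stands upright within 30 mm of where it was; each round is within 5 mm, and the brush, twigs and rake within 20 mm, of where they began (horizontal distance between lick and bowl below 0.045 m and z of lick in the frame of bowl between 0.004 and 0.014 m and angle between lick's own z axis and vertical below 0.12 rad and linear speed of lick below 0.02 m/s and distance of bowl from where it was at the start of the episode below 0.03 m and angle between bowl's own z axis and vertical below 0.1 rad and distance of each of round1, round2, round3 from where it was at the start of the episode below 0.005 m and distance of each of brush, twigs, rake from where it was at the start of the episode below 0.02 m); the robot touches nothing.
It fails at once if the fingers press or squeeze the lick with more than 12 N in all (both fingers added) (contact force between the fingers and lick above 12 N).
It fails at once if a chew round is shifted by more than 5 mm (not (distance of each of round1, round2, round3 from where it was at the start of the episode below 0.005 m)).
It fails at once if the lick is dropped: it falls free by more than about 25 mm (contact force between the fingers and lick below 0.05 N and linear speed of lick above 0.7 m/s).
It fails at once if the bowl is shifted by more than 30 mm or tipped (not (distance of bowl from where it was at the start of the episode below 0.03 m and angle between bowl's own z axis and vertical below 0.1 rad)).
It fails at once if the brush, twigs or rake is shifted by more than 20 mm (not (distance of each of brush, twigs, rake from where it was at the start of the episode below 0.02 m)).
It also fails if it takes over 64 s, if anything falls off the work surface, if the arm or the gripper's body presses on something with over 40 N, if the wrist force passes 120 N, or if a joint passes its speed limit or range.

## Working session

There is one attempt and no reset: what is moved stays moved. The work goes in short steps, Python scripts to look and compute and a shell command to move; the robot and the scene stay as the last step left them, time stands still between calls to the robot, and variables do not carry over. Pictures are saved under pics/ and viewed, at most 10 in all, crops included, and the job is handed in when it is done.

```bash
mkdir -p pics; cat > h.py <<'E'
import numpy as np, cv2
from scipy.spatial.transform import Rotation as R
from plant import get_state, imaging, r, finder
def cap(n):
    s=get_state(); im,d=imaging.capture(n); return s,im,d
def pts(n,s,d,px):
    """world points for pixels px (N,2), using depth d"""
    c=imaging.get_calibration(n); K=np.array([[c['fx'],0,c['cx']],[0,c['fy'],c['cy']],[0,0,1]])
    px=np.asarray(px,float).reshape(-1,2)
    u=cv2.undistortPoints(px.reshape(-1,1,2),K,np.array(c['dist'])).reshape(-1,2)
    z=d[px[:,1].astype(int),px[:,0].astype(int)]
    p=np.c_[u*z[:,None],z]
    if 'hand_eye' in c:
        H=np.array(c['hand_eye']); p=p@H[:3,:3].T+H[:3,3]
        return R.from_euler('xyz',s['eef_rot'],degrees=True).apply(p)+s['tcp_pos']
    Rm=cv2.Rodrigues(np.array(c['rvec'],float))[0]
    return (p-np.array(c['tvec']).ravel())@Rm
def region(n,s,d,q,k=0):
    f=finder.cut_out(n,q)
    if not f: return None
    m=f[k]['region']; v,u=np.nonzero(m&(d>0))
    return f[k]['p'],f[k]['pixel'],pts(n,s,d,np.c_[u,v]),[round(x['p'],2) for x in f]
E
python3 - <<'E'
from h import *
s,im,d=cap('top'); print({k:s[k] for k in('time_s','tcp_pos','eef_rot','contact_force','gripper_width')})
cv2.imwrite('pics/top0.png',im[:,:,::-1])
for q in['lick','round1','bowl','tray','twigs','brush','rake']:
    o=region('top',s,d,q)
    if o is None: print(q,None);continue
    P=o[2]; print(q,o[0],np.round(o[1]),o[3],'med',np.median(P,0).round(3),'lo',np.percentile(P,2,axis=0).round(3),'hi',np.percentile(P,98,axis=0).round(3))
E
```

```text
{'time_s': 0.0, 'tcp_pos': array([0.25071308, 0.62617562, 0.22559952]), 'eef_rot': array([ 1.79903643e+02, -8.31501338e-03, -2.18249166e+01]), 'contact_force': array([ 0.66912905, -0.72182622, -0.06107278]), 'gripper_width': 0.08774040481831963}
lick 0.87 [215. 167.] [0.87] med [0.631 0.124 0.09 ] lo [0.608 0.1   0.077] hi [0.657 0.149 0.097]
round1 0.72 [255. 162.] [0.72, 0.7] med [0.638 0.012 0.095] lo [ 0.614 -0.013  0.085] hi [0.664 0.036 0.102]
bowl 0.94 [153. 244.] [0.94] med [0.453 0.32  0.01 ] lo [0.379 0.244 0.001] hi [0.518 0.384 0.058]
tray None
twigs 0.65 [381. 239.] [0.65] med [ 0.403 -0.315  0.021] lo [ 0.345 -0.343  0.001] hi [ 0.463 -0.289  0.03 ]
brush 0.63 [377. 148.] [0.63] med [ 0.675 -0.351  0.016] lo [ 0.649 -0.411  0.007] hi [ 0.704 -0.295  0.026]
rake 0.78 [130. 185.] [0.78, 0.67] med [0.635 0.368 0.018] lo [ 0.564  0.319 -0.001] hi [0.739 0.456 0.026]
```

View pics/top0.png

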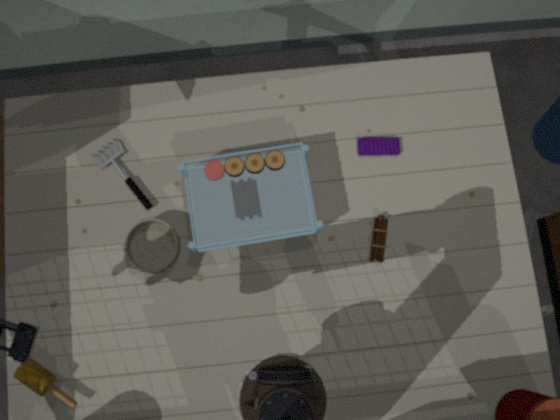

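The top view shows the tray at about (250,195), with the pink lick at (215,168) at the left end of the row and three rounds to its right. The bowl is at (153,246) on the left and the twigs are on the right. I'm moving above the lick for a wrist view.

```bash
python3 -c "
from h import *
print(imaging.get_calibration('wrist')['hand_eye'])"
python3 -m handwheel '[[1,3,-5,3,4],[1,6,-10,6,8],[1,9,-15.5,9,12],[1,12,-21,10,16],[1,15,-26,10,20],[1,18,-31.5,10,24],[1,21,-37,10,26],[1,24,-42,10,26]]' 10 
python3 -m handwheel '[[1,3,-5,0,0],[1,6,-10,0,0],[1,6,-10,0,0],[1,6,-10,0,0]]'
python3 - <<'E'
from h import *
s,im,d=cap('wrist'); print(s['tcp_pos'],s['eef_rot'],s['gripper_width'],s['time_s'],s['contact_force'])
cv2.imwrite('pics/w1.png',im[:,:,::-1]); np.savez('w1.npz',d=d,im=im)
for q in['lick','round1','tray']:
    for k in range(3):
        try:o=region('wrist',s,d,q,k)
        except IndexError: break
        if o is None: print(q,None);break
        P=o[2]; print(q,o[0],np.round(o[1]),'med',np.median(P,0).round(4),'lo',np.percentile(P,2,axis=0).round(4),'hi',np.percentile(P,98,axis=0).round(4))
        if q=='tray':break
E
```

```text
[[ 3.26820113e-06 -9.55065633e-01 -2.96394393e-01  7.98912181e-02]
 [ 9.99999801e-01  1.90339079e-04 -6.02299223e-04 -5.11227264e-04]
 [ 6.31650725e-04 -2.96394332e-01  9.55065443e-01 -1.58000702e-01]
 [ 0.00000000e+00  0.00000000e+00  0.00000000e+00  1.00000000e+00]]
time_s: 1.4
tcp_pos: [0.4888, 0.2093, 0.3271]
eef_rot: [-180.0, -0.1, 4.2]
contact_force: [0.5, 1.2, -0.4]
gripper_width: 0.0132
gripper_force: 0.0
time_s: 1.9
tcp_pos: [0.5482, 0.1109, 0.3265]
eef_rot: [-180.0, 0.0, 4.1]
contact_force: [-0.6, 0.1, 0.2]
gripper_width: 0.0005
gripper_force: 0.0
[0.54817728 0.11086188 0.3264779 ] [-1.79990504e+02  8.12873133e-03  4.10791286e+00] 0.00046657340577575427 1.9 [-0.57209576  0.05952892  0.20466278]
lick 0.97 [274. 101.] med [0.6337 0.1234 0.09  ] lo [0.6084 0.0986 0.0877] hi [0.6583 0.1483 0.0917]
round1 0.67 [324. 100.] med [0.6372 0.0676 0.0952] lo [0.6119 0.0426 0.0928] hi [0.6616 0.0927 0.0969]
round1 0.6 [376.  99.] med [0.6404 0.0128 0.0951] lo [ 0.6154 -0.012   0.0891] hi [0.6648 0.0371 0.097 ]
tray 0.76 [352. 182.] med [0.5537 0.0272 0.0771] lo [ 0.4431 -0.1297  0.0753] hi [0.6718 0.1985 0.1044]
```

View pics/w1.png

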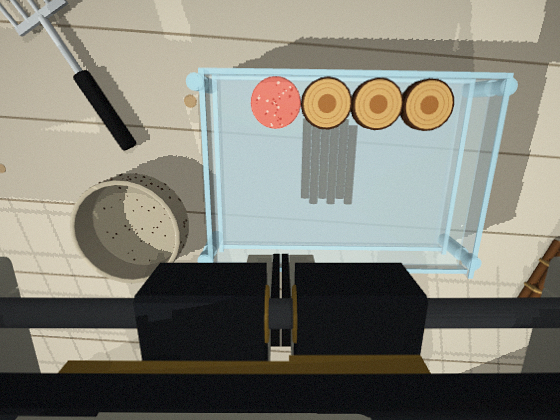

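The wrist view shows the lick at (275,102), left-most and touching one round at (327,103). The grey slats below are only the lower tray seen through the floor. Lick top is z≈0.090, rounds 0.095 and floor 0.077, so the lick is about 13 mm thick. I'm descending above it with closed fingers.

```bash
python3 -m handwheel '[[1,4,0.6,-3,0],[1,8.3,1.2,-8,0],[1,8.3,1.2,-13,0],[1,8.3,1.2,-18,0],[1,8.3,1.2,-21,0],[1,8.3,1.2,-22.4,0],[1,8.3,1.2,-22.8,0],[1,8.3,1.2,-22.8,0]]'; python3 -c "
from h import *
s=get_state();print(s['tcp_pos'],s['contact_force'])"
```

```text
time_s: 3.25
tcp_pos: [0.6319, 0.1235, 0.0997]
eef_rot: [-180.0, -0.1, 4.2]
contact_force: [0.0, 0.6, 1.1]
gripper_width: 0.0007
gripper_force: 0.0
[0.6319016  0.12354947 0.09972527] [0.03661011 0.64531612 1.12915808]
```

```bash
python3 -m handwheel '[[1,0,0,-0.3,0],[1,0,0,-0.6,0],[1,0,0,-0.7,0],[1,0,0,-0.75,0],[1,0,0,-0.75,0]]'; python3 -c "
from h import *
s=get_state();print(s['tcp_pos'],s['contact_force'])"
```

```text
time_s: 3.88
tcp_pos: [0.6312, 0.1231, 0.0911]
eef_rot: [180.0, 0.0, 4.2]
contact_force: [0.3, 0.0, -0.4]
gripper_width: 0.0004
gripper_force: 0.0
[0.63121734 0.12309619 0.09106031] [ 0.33120596  0.04545093 -0.40680823]
```

```bash
python3 -m handwheel '[[1,0,0,-0.03,0],[1,0,0,-0.06,0],[1,0,0,-0.06,0]]'; python3 -c "
from h import *
s=get_state();print(s['tcp_pos'],s['contact_force'])"
```

```text
time_s: 4.25
tcp_pos: [0.6312, 0.1231, 0.0906]
eef_rot: [180.0, -0.0, 4.2]
contact_force: [-0.6, 0.1, 0.4]
gripper_width: 0.0006
gripper_force: 0.4
[0.6312251  0.12313476 0.09057016] [-0.61573579  0.14330552  0.40447596]
```

```bash
python3 -m handwheel '[[1,0,0,-0.03,0],[1,0,0,-0.05,0],[1,0,0,-0.05,0]]'|grep -E 'force|pos'
```

```text
tcp_pos: [0.6314, 0.1232, 0.0903]
contact_force: [-1.4, 0.3, 5.3]
gripper_force: 2.2
```

```bash
python3 -m handwheel '[[1,0,0,-0.03,0],[1,0,0,-0.05,0],[1,0,0,-0.05,0]]'|grep -E 'force|pos'
```

```text
tcp_pos: [0.6315, 0.1231, 0.0901]
contact_force: [-1.1, -1.2, 6.7]
gripper_force: 3.4
```

```bash
python3 -m handwheel '[[1,-0.1,0,0,0],[1,-0.25,0,0,0],[1,-0.45,-0.01,0,0],[1,-0.65,-0.02,0,0],[1,-0.85,-0.03,0,0],[1,-1.05,-0.04,0,0]]'|grep -E 'force|pos'; python3 - <<'E'
from h import *
s,im,d=cap('top')
o=region('top',s,d,'lick');print(o[0],o[1],np.median(o[2],0)) if o else print(o)
s=get_state();print(s['contact_force'],s['tcp_pos'])
E
```

```text
tcp_pos: [0.6218, 0.1231, 0.0902]
contact_force: [1.5, 0.1, 6.2]
gripper_force: 2.7
0.37 [216.2, 180.6] [0.60012535 0.1248008  0.09040194]
[1.14552453 0.06218658 5.34771188] [0.62151993 0.12311405 0.09019339]
```

```bash
python3 -m handwheel '[[1,-0.1,0,-0.02,0],[1,-0.3,-0.01,-0.02,0],[1,-0.5,-0.02,-0.02,0],[1,-0.7,-0.03,-0.02,0],[1,-0.9,-0.04,-0.02,0],[1,-1.1,-0.05,-0.02,0],[1,-1.3,-0.06,-0.02,0],[1,-1.5,-0.07,-0.02,0]]'|grep -E 'force|pos'; python3 - <<'E'
from h import *
s,im,d=cap('wrist')
o=region('wrist',s,d,'lick');print(o[0],o[1],np.median(o[2],0),np.percentile(o[2],[2,98],axis=0)) if o else print(o)
cv2.imwrite('pics/w2.png',im[:,:,::-1])
E
```

```text
tcp_pos: [0.607, 0.1225, 0.0902]
contact_force: [2.4, 0.4, 5.6]
gripper_force: 3.0
0.83 [282.5, 238.1] [0.6244504  0.12392422 0.0894851 ] [[0.61002442 0.09893207 0.07715464]
 [0.6364457  0.14828558 0.09100505]]
```

View pics/w2.png

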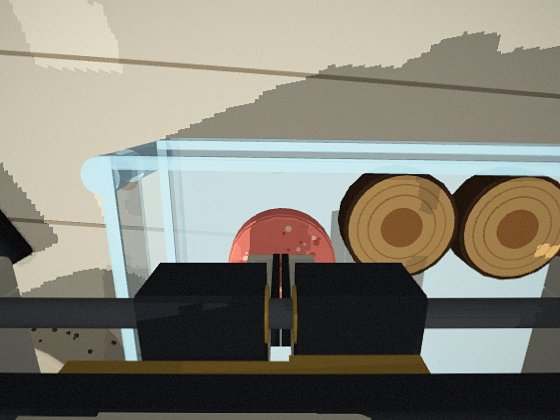

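The lick (280,240) has come out with the finger by about 25 mm, and the rounds at (400,225) and (515,228) have not moved. I'm continuing the drag.

```bash
python3 -m handwheel '[[1,-0.1,0,0,0],[1,-0.3,-0.01,0,0],[1,-0.5,-0.03,0,0],[1,-0.75,-0.04,0,0],[1,-1.0,-0.06,0,0],[1,-1.25,-0.07,0,0],[1,-1.5,-0.09,0,0],[1,-1.75,-0.1,0,0]]'|grep -E 'force|pos'
```

```text
tcp_pos: [0.5894, 0.1215, 0.0902]
contact_force: [1.6, 0.6, 6.5]
gripper_force: 3.0
```

```bash
python3 -m handwheel '[[1,-0.2,-0.01,0,0],[1,-0.45,-0.02,0,0],[1,-0.7,-0.04,0,0],[1,-0.95,-0.05,0,0],[1,-1.2,-0.07,0,0],[1,-1.45,-0.08,0,0],[1,-1.7,-0.1,0,0],[1,-1.95,-0.11,0,0]]'|grep -E 'force|pos'
```

```text
tcp_pos: [0.57, 0.1205, 0.0902]
contact_force: [1.8, 0.3, 6.6]
gripper_force: 3.1
```

```bash
python3 -m handwheel '[[1,-0.2,-0.01,0,0],[1,-0.2,-0.01,0,0],[1,-0.2,-0.01,0.3,0],[1,-0.2,-0.01,2,0],[0.5,-0.2,-0.01,6,0],[0,-3,-0.01,12,0],[0,-6,-0.01,16,0],[0,-6,-0.01,16,0]]'|grep -E 'force|pos|width'
python3 - <<'E'
from h import *
s,im,d=cap('wrist'); print(s['tcp_pos'],s['eef_rot'],s['gripper_width'],s['time_s'])
cv2.imwrite('pics/w3.png',im[:,:,::-1])
for q in['lick','round1','bowl','tray']:
    for k in range(3):
        try:o=region('wrist',s,d,q,k)
        except IndexError: break
        if o is None: print(q,None);break
        P=o[2]; print(q,o[0],np.round(o[1]),'med',np.median(P,0).round(4),'lo',np.percentile(P,2,axis=0).round(4),'hi',np.percentile(P,98,axis=0).round(4))
        if q in('tray','lick','bowl'):break
E
```

```text
tcp_pos: [0.5088, 0.1204, 0.2546]
contact_force: [0.0, 0.2, 0.3]
gripper_width: 0.0349
gripper_force: 0.0
[0.50879661 0.120411   0.2545687 ] [-179.79196432   -0.41679178    4.24525631] 0.034921392303291346 9.95
lick 0.63 [286. 126.] med [0.5702 0.1206 0.09  ] lo [0.5447 0.0963 0.0879] hi [0.5945 0.1447 0.0916]
round1 0.86 [416.  58.] med [0.6391 0.0129 0.0952] lo [ 0.6142 -0.0131  0.0869] hi [0.6637 0.0374 0.0969]
round1 0.62 [484.  61.] med [ 0.6425 -0.042   0.0951] lo [ 0.6172 -0.069   0.0829] hi [ 0.6672 -0.0189  0.0968]
round1 0.57 [352.  56.] med [0.6364 0.0685 0.0952] lo [0.6109 0.0428 0.0825] hi [0.6612 0.0933 0.0968]
bowl 0.73 [109. 212.] med [0.4521 0.3324 0.0091] lo [0.388  0.2436 0.0066] hi [0.5217 0.385  0.0555]
tray 0.91 [372. 153.] med [0.5553 0.0369 0.077 ] lo [ 0.4393 -0.1295  0.0753] hi [0.6715 0.1988 0.1043]
```

View pics/w3.png

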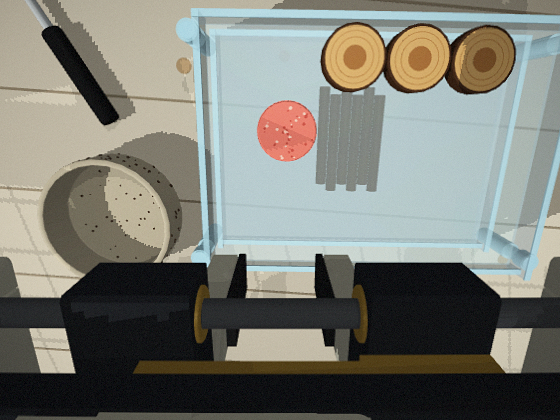

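The lick at (287,131) is clear of the rounds (about 84 mm centre to centre, so a 28 mm gap), and the rounds have not moved. I'm descending with the fingers open for the grasp.

```bash
python3 -m handwheel '[[0.1,3,0,-2,0],[0.1,6.1,0,-5,0],[0.1,6.1,0,-9,0],[0.1,6.1,0,-12.5,0],[0.1,6.1,0,-14,0],[0.1,6.1,0,-14,0],[0.1,6.1,0,-14,0]]' 3|grep -vE 'gripper_f'
```

```text
time_s: 11.18
tcp_pos: [0.5706, 0.1202, 0.1106]
eef_rot: [-180.0, -0.1, 4.2]
contact_force: [0.9, 1.0, 0.4]
gripper_width: 0.0787
```

```bash
python3 -m handwheel '[[0.15,0,0,-1.2,0],[0.2,0,0,-2.2,0],[0.25,0,0,-2.8,0],[0.3,0,0,-3.05,0],[0.32,0,0,-3.05,0],[0.32,0,0,-3.05,0]]' 3
```

```text
time_s: 11.92
tcp_pos: [0.5699, 0.1199, 0.079]
eef_rot: [-180.0, -0.0, 4.2]
contact_force: [-0.2, 0.5, 0.3]
gripper_width: 0.0596
gripper_force: 0.0
```

```bash
python3 -m handwheel '[[0.34,0,0,0,0],[0.36,0,0,0,0],[0.38,0,0,0,0],[0.41,0,0,0,0],[0.41,0,0,0,0]]' 3
```

```text
time_s: 12.55
tcp_pos: [0.5698, 0.1199, 0.0789]
eef_rot: [-180.0, -0.0, 4.2]
contact_force: [-0.7, 0.6, 1.1]
gripper_width: 0.0559
gripper_force: 3.0
```

```bash
python3 -m handwheel '[[0.5,0,0,0,0],[0.5,0,0,0,0],[0.5,0,0,0.3,0],[0.5,0,0,1,0],[0.5,0,0,2,0],[0.5,0,0,3.2,0],[0.5,0,0,4.5,0],[0.5,0,0,4.5,0]]' 4
python3 - <<'E'
from h import *
s,im,d=cap('top')
f=finder.cut_out('top','bowl')[0]; v,u=np.nonzero(f['region']&(d>0)); P=pts('top',s,d,np.c_[u,v])
m=P[:,2]>0.05; Q=P[m]; print(len(Q),Q[:,:2].min(0),Q[:,:2].max(0))
(cx,cy),rad=cv2.minEnclosingCircle(Q[:,:2].astype(np.float32)); print(cx,cy,rad)
from scipy.optimize import least_squares
print(least_squares(lambda p:np.hypot(Q[:,0]-p[0],Q[:,1]-p[1])-0.0715,[cx,cy],loss='soft_l1',f_scale=.003).x)
print(np.median(P[P[:,2]<.02],0))
E
```

```text
time_s: 13.55
tcp_pos: [0.5706, 0.1202, 0.1254]
eef_rot: [-179.9, -0.2, 4.2]
contact_force: [-0.1, -0.3, -0.7]
gripper_width: 0.0556
gripper_force: 4.0
99 [0.34820916 0.14974469] [0.51604273 0.2934778 ]
0.43212592601776123 0.22161124646663666 0.11058450490236282
[0.44081905 0.18573594]
[0.47675588 0.26873769 0.00762969]
```

```bash
python3 -m handwheel '[[0.5,0,0,2,0],[0.5,-1.5,1,4.5,0],[0.5,-4,2.5,7,0],[0.5,-7,5,9.5,0],[0.5,-10,7,11,0],[0.5,-13,9,12,0],[0.5,-15.5,10,12,0],[0.5,-16,10,12,0]]' 4
python3 -m handwheel '[[0.5,0,0,0,0],[0.5,0,0,0,0]]' 4
python3 - <<'E'
from h import *
s,im,d=cap('wrist'); print(s['tcp_pos'])
cv2.imwrite('pics/w4.png',im[:,:,::-1])
f=finder.cut_out('wrist','bowl')
for g in f[:2]:
    v,u=np.nonzero(g['region']&(d>0)); P=pts('wrist',s,d,np.c_[u,v])
    Q=P[(P[:,2]>0.048)&(P[:,2]<.062)]; print(g['p'],g['pixel'],len(Q),Q[:,:2].min(0),Q[:,:2].max(0))
    from scipy.optimize import least_squares
    for r0 in(.068,.0715,.075):
        o=least_squares(lambda p:np.hypot(Q[:,0]-p[0],Q[:,1]-p[1])-r0,[.45,.315],loss='soft_l1',f_scale=.003);print(o.x,o.cost)
    print(np.median(P[P[:,2]<.02],0))
E
```

```text
time_s: 14.65
tcp_pos: [0.4084, 0.2202, 0.2436]
eef_rot: [-180.0, 0.0, 4.3]
contact_force: [0.1, -0.1, -1.1]
gripper_width: 0.056
gripper_force: 4.0
time_s: 14.9
tcp_pos: [0.4102, 0.2196, 0.2434]
eef_rot: [180.0, 0.0, 4.1]
contact_force: [0.6, 0.6, -1.4]
gripper_width: 0.0561
gripper_force: 4.0
[0.41015545 0.21955838 0.24343171]
0.95 [192.2, 133.0] 3531 [0.37438677 0.24144073] [0.52556979 0.39151764]
[0.45020351 0.31673183] 0.015017474421742108
[0.44979871 0.31610848] 0.007048868794810795
[0.44898046 0.31536659] 0.023966050946110602
[0.45149738 0.32077386 0.00794053]
```

View pics/w4.png

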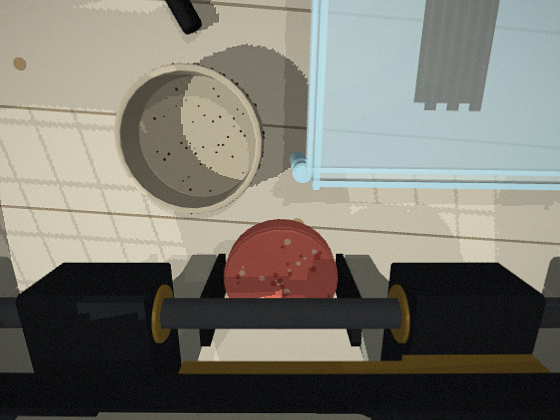

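The bowl is at (190,138) with centre about (0.450, 0.316), and the lick at (282,270) is held level. Lowered at this yaw, the gripper's body could hit the tray's corner post near (300,165), so I'll turn about 90° first.

```bash
python3 -c "
from h import *
s=get_state();print(s['joints'])"
```

```text
[ 5.25027310e+01 -3.37870892e-01 -2.30415979e+01  4.86857042e-03
 -6.73394702e+01  4.16220145e+01]
```

```bash
python3 -m handwheel '[[0.5,0.5,1,0,8],[0.5,1,2.5,0,18],[0.5,1.7,4,0,28],[0.5,2.4,5.5,0,38],[0.5,3,7,0,48],[0.5,3.5,8.3,0,58],[0.5,3.9,9.3,0,68],[0.5,4,9.6,0,78]]' 4 >/dev/null
python3 -m handwheel '[[0.5,0,0,-2,6],[0.5,0,0,-5,8],[0.5,0,0,-8,8],[0.5,0,0,-11,8],[0.5,0,0,-14,8],[0.5,0,0,-16,8],[0.5,0,0,-17,8],[0.5,0,0,-17,8]]' 4
```

```text
time_s: 17.0
tcp_pos: [0.4499, 0.3154, 0.0732]
eef_rot: [-180.0, 0.1, 90.2]
contact_force: [0.6, -0.9, -0.7]
gripper_width: 0.0559
gripper_force: 4.0
```

```bash
python3 -m handwheel '[[0.5,0,0,-1.5,0],[0.5,0,0,-3,0],[0.5,0,0,-4.3,0],[0.5,0,0,-5.2,0],[0.5,0,0,-5.8,0],[0.5,0,0,-6,0],[0.5,0,0,-6,0]]' 4; python3 -m handwheel '[[0.5,0,0,-0.08,0],[0.5,0,0,-0.16,0],[0.5,0,0,-0.2,0],[0.5,0,0,-0.2,0]]' 3.5
```

```text
time_s: 17.88
tcp_pos: [0.4498, 0.316, 0.0139]
eef_rot: [180.0, -0.0, 90.2]
contact_force: [-0.1, 0.6, -1.0]
gripper_width: 0.0556
gripper_force: 4.0
time_s: 18.38
tcp_pos: [0.4497, 0.3158, 0.0118]
eef_rot: [180.0, -0.0, 90.2]
contact_force: [0.1, -0.2, -1.0]
gripper_width: 0.0556
gripper_force: 3.5
```

```bash
python3 -m handwheel '[[0.5,0,0,-0.04,0],[0.5,0,0,-0.08,0],[0.5,0,0,-0.12,0],[0.5,0,0,-0.12,0]]' 3
```

```text
time_s: 18.88
tcp_pos: [0.4497, 0.3158, 0.0105]
eef_rot: [-180.0, 0.0, 90.2]
contact_force: [-0.3, 0.3, -0.1]
gripper_width: 0.0556
gripper_force: 3.0
```

```bash
python3 -m handwheel '[[0.5,0,0,-0.03,0],[0.5,0,0,-0.03,0],[0.34,0,0,-0.03,0],[0.3,0,0,-0.03,0],[0.26,0,0,-0.03,0],[0.26,0,0,-0.03,0]]' 3;  python3 -m handwheel '[[0.26,0,0,0.5,0],[0.26,0,0,2,0],[0.26,0,0,5,0],[0.26,0,0,9,0],[0.26,-1,-4,13,0],[0.26,-1,-8,16,0],[0.26,-1,-10,18,0],[0.26,-1,-10,18,0]]' 3
python3 - <<'E'
from h import *
s,im,d=cap('wrist')
cv2.imwrite('pics/w5.png',im[:,:,::-1])
for q in['lick','bowl']:
    o=region('wrist',s,d,q)
    if o: P=o[2]; print(q,o[0],o[1],np.median(P,0),np.percentile(P,[2,98],axis=0).round(4))
s,im,d=cap('top')
for k in range(3):
    o=region('top',s,d,'round1',k) if k<len(finder.cut_out('top','round1')) else None
    if o: print(np.median(o[2],0))
E
```

```text
time_s: 19.62
tcp_pos: [0.4497, 0.3159, 0.0103]
eef_rot: [180.0, -0.0, 90.2]
contact_force: [0.5, -0.0, -0.6]
gripper_width: 0.0645
gripper_force: 0.0
time_s: 20.62
tcp_pos: [0.4404, 0.2155, 0.1932]
eef_rot: [179.8, -0.2, 90.1]
contact_force: [-0.8, 0.4, -0.4]
gripper_width: 0.0646
gripper_force: 0.0
lick 0.88 [288.4, 83.4] [0.44953918 0.31719441 0.0209843 ] [[0.4249 0.2916 0.0191]
 [0.4735 0.3409 0.0225]]
bowl 0.82 [294.4, 51.8] [0.45120277 0.32382573 0.00860401] [[0.3814 0.2494 0.0062]
 [0.5176 0.382  0.0556]]
[0.63673998 0.06703477 0.09484812]
[ 0.63991349 -0.04444712  0.09577773]
[0.63764497 0.01108646 0.09601663]
```

View pics/w5.png

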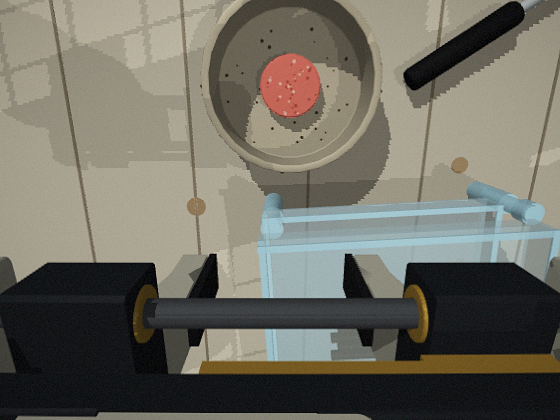

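The lick lies flat in the middle of the bowl at (290,85), with its top at z≈0.021 (8 mm bowl floor plus 13 mm thickness). The gripper is clear and the rounds have not moved.

```bash
python3 -c "
from plant import r
print(r.close_job())"
```

```text
the job is handed in; nothing more can be done
None
```

The lick was dragged about 63 mm out of the row, leaving a gap of roughly 28 mm to the nearest round. It was then gripped at 3–4 N per finger and laid flat in the middle of the bowl, with the rounds and bowl unmoved in the last pictures, and the job was handed in at about 21 s; no verdict came back.

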